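# Snap the junction box cover home

## Robot

A 6-joint arm with a two-finger parallel gripper is mounted at the origin on the work surface. World frame = base frame: x ahead of the robot, y to its left, z up, the work surface at z = 0. Lengths are in m, angles in rad, forces in N, time in s.
With the tool pointing down it reaches from about 0.225 to 0.875 m from the base axis. Payload 3.4 kg.
Tool frame: the origin (TCP) lies at the very end of the fingers, on their centre line; the grasp point (between the pads) lies 19 mm behind it; y points along the fingers, z is the direction in which the jaws open and shut, and the axes are right-handed (so a half turn about y gives the same grasp; the last joint's range is limited). The gripper opens to 85 mm and grips with 20 to 120 N. Pads are 22 mm wide; open, the fingers measure 114 mm over their backs; the gripper's body (76 mm by 85 mm) begins 54 mm behind the grasp point. The pads swing forward as they close: fully open they stand 13 mm farther back than shut.
Start: joints at [-1.248, 0.276, 1.505, -0, 1.361, -0.121], TCP at [0.247, -0.519, 0.231] pointing down, gripper open.
Joint ranges: [-2.89, 2.89], [-0.75, 2.08], [0.22, 2.7], [-1.18, 4.32], [0.11, 2.71], [-2.7, 2.7]. Speed limits (rad/s): [2.57, 2.57, 3.14, 3.14, 3.14, 3.14].

## Interface

Orientations are given as a 3x3 rotation matrix whose columns are the frame's x, y, z axes.
In Python, from workcell import readout, viewer, r gives the robot as it stands. The module is installed in compiled form; this text tells all that it offers.
- The arm moves only by the tool play_rows, never from a script. Its argument "moves" is a list of rows, each a list of 5 numbers: the finger opening in mm, from 0 to 85.4, then the shift along the tool's x, y, z scaled (see below), then the turn about the tool's y scaled (see below). In form: [[fingers, dx, dy, dz, spin], ...]. A call has 1 to 20 rows; each row is the pose to reach, as a shift and turn from the pose commanded when the call began, along the tool's axes at that moment, turning the shorter way round; what a row does not reach only later rows make up. The controller multiplies each number of a shift by 0.2 m and each number of a turn by 360 degrees. A row lasts 1/10 s, in which the tool goes at most 50 mm and 8.59 degrees, less where a joint would pass 70% of its speed; a pose out of reach is approached as far as the arm can. A call with a number of a shift or a turn outside -1 to 1 is refused whole. A call with a gripper value outside its range is refused whole. The fingers move at their own pace and stop on an object; "force" is the grip in N (left out, the last holds). Time passes only in rows, so rows that repeat a pose let the fingers close. It gives the time, the measured TCP pose, the force and the opening at its end, in the units of the state.
- readout.get_obs(): the state, without advancing time (a new reading comes with each control period).
- viewer.snapshot(name): name is "side" or "top"; returns the picture (420x560x3 uint8, red, green, blue); there is no depth.
- viewer.calibration(name): a dict with "fx", "fy", "cx", "cy" (pixels), "k1" (the pictures are not rectified: a ray, as slopes to the right and down, at radius r is drawn at 1 + k1 r^2 times it, then the intrinsics apply), "xyz" and "orientation" of the camera in the world. Camera axes: x right, y down, z forward; pixel columns grow to the right and rows downward; lengths in m; the calibration is good to about 2 mm. A picture is of the moment at which its call begins. calibration takes no time and is no camera call.
- r.hand_in(): hands the job in, once; it reports no verdict.
The state is a dict: "time": time; "joint_positions": joint angles; "joint_velocities": joint speeds; "tau": joint torques, N m; "tcp_pos": TCP position; "tcp_rot": TCP orientation; "wrist_force": force on the tool from outside, world axes, zero at the start; "ft_torque": the same for the moment, N m; "width": opening from 0.0 (shut) to 1.0 (fully open).
Only numpy, scipy, OpenCV 4.12 (cv2) and the standard library are available. Lean on these libraries where they do the work, as an engineer would, in place of code of your own. Each camera call takes 0.05 s, during which the arm holds its last target. There are 200 camera calls.

## Task

Two grey junction boxes for the curing tank probes stand on the lab table, each with its cover only resting in place and standing proud. Press the cover of the longer, rectangular box straight down until it has snapped home at both ends and lies flush on the rim all round. Leave the cover of the smaller, square box loose as it is: it has still to be wired.

Things in the scene. Friction and masses are not known exactly. Their poses are not given: they have to be found in the camera images.
- long_box: The longer junction box, plain grey, fixed to the table: 160 mm long (its x axis) by 100 mm wide (its y axis), with its rim 55 mm above the table; small mounting ears at both ends and three black cable glands on one long side. Its origin is the centre of its underside, on the table, and z points up.
- cover_end_a (a point): Press point on the top face of the long box's cover (grey plate 160 x 100 x 5 mm), amid three thumb ribs near the box's +x end, 50 mm from the cover's middle. Axes as the box's. Loose, the top face is 72 mm above the table; home, 60 mm. Each end has its own sprung catch: about 8 N pressed there clicks it home and holds it; 14 N is ample (about 13 N at the middle clicks both).
- cover_end_b (a point): The like press point on the same cover near its other end (the box's -x end), 50 mm from the cover's middle and 100 mm from cover_end_a. A press here or there leaves the far end up, so both ends need pressing.
- square_cover (a point): Centre of the top face of the small box's cover: a plain grey square plate, 100 x 100 x 5 mm, resting loose on the square box (100 x 100 mm, rim 55 mm above the table), its top face 72 mm above the table. It must stay as it is.
Mind the look-alikes: they are no part of the job. What is shaped like the part that bears cover_end_a but pink is not meant.

How it is judged:
At the end, for the whole second after the job is handed in: Both ends of the long box's cover are home: each press point within 2.5 mm of its home height, 60 mm above the box's underside, and the cover level with the box within 2.3 degrees; the square box's cover is within 5 mm of where it was (z of each of cover_end_a, cover_end_b in the frame of long_box below 0.0625 m and angle between the z axis of cover_end_a and the z axis of long_box, either way round below 0.04 rad and distance of square_cover from where it was at the start of the episode below 0.005 m); the robot touches nothing.
It fails at once if the square box's cover is pressed or shifted (5 mm or more) (distance of square_cover from where it was at the start of the episode above 0.005 m).
It also fails if it takes over 38 s, if anything falls off the work surface, if the arm or the gripper's body presses on something with over 40 N, if the wrist force passes 120 N, or if a joint passes its speed limit or range.

## Working session

There is one attempt and no reset: what is moved stays moved. The work goes in short steps, Python scripts to look and compute and a tool call to move; the robot and the scene stay as the last step left them, time stands still between calls to the robot, and variables do not carry over. Pictures are saved under pics/ and viewed, about 8 in all and at most 12, crops included, and the job is handed in when it is done.

Besides the shell and the picture viewer there is one more tool, called after "Request:" by a JSON object that holds its "api" and its "payload", one argument or row to a line. play_rows: Moves the arm, as the interface text tells. Its arguments: {"type":"object","properties":{"moves":{"type":"array"},"force":{"type":"number"}},"required":["moves"]}

```bash
mkdir -p pics; python3 - <<'E'
from workcell import readout, viewer, r
import cv2,numpy as np
for n in("top","side"):
    im=viewer.snapshot(n); cv2.imwrite(f"pics/{n}0.png",cv2.cvtColor(im,cv2.COLOR_RGB2BGR)); print(n,viewer.calibration(n))
o=readout.get_obs(); print(o)
E
```

```text
top {'fx': 412.5501332263038, 'fy': 412.5501332263038, 'cx': 276.21553711760305, 'cy': 206.85080980624008, 'k1': -0.07467594154549732, 'xyz': array([ 0.38402488, -0.0771088 ,  0.94085866]), 'orientation': array([[ 0.00573158, -0.99752937,  0.07001651],
       [-0.99997953, -0.00591667, -0.00243634],
       [ 0.00284458, -0.07000111, -0.99754286]])}
side {'fx': 406.1681871380434, 'fy': 406.1681871380434, 'cx': 275.75350131373233, 'cy': 203.57080093700696, 'k1': -0.05232381932071096, 'xyz': array([0.37637459, 0.56990053, 0.71609324]), 'orientation': array([[-0.99273016, -0.0765053 ,  0.09291804],
       [-0.12011636,  0.67894327, -0.72429834],
       [-0.00767342, -0.73019379, -0.68319701]])}
{'time': 0.1, 'joint_positions': array([-1.24800232e+00,  2.76542565e-01,  1.50601928e+00, -1.19574609e-06,
        1.36071648e+00, -1.21005391e-01]), 'joint_velocities': array([ 4.67790369e-04, -1.93463082e-03, -5.19581307e-03, -4.50536432e-04,
       -8.38796330e-06,  4.09660203e-04]), 'tau': array([ 8.41216370e-04, -4.17703593e+01, -2.46405745e+01, -3.01735445e-04,
        5.84172114e-03,  2.83515355e-06]), 'tcp_pos': array([ 0.246728  , -0.51884154,  0.23051498]), 'tcp_rot': array([[-9.03126772e-01, -5.35831874e-04,  4.29373668e-01],
       [-4.29373954e-01,  1.59823533e-03, -9.03125381e-01],
       [-2.02316801e-04, -9.99998579e-01, -1.67348137e-03]]), 'wrist_force': array([-0.25382948, -0.48885964,  0.32349076]), 'ft_torque': array([ 0.00238413, -0.0372914 , -0.01824439]), 'width': 1.0038668491524951}
```

View pics/top0.png

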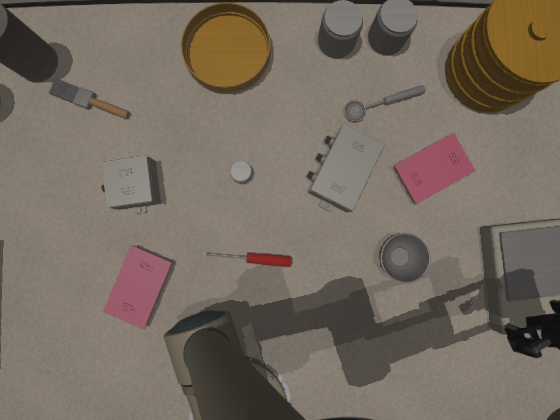

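View pics/side0.png

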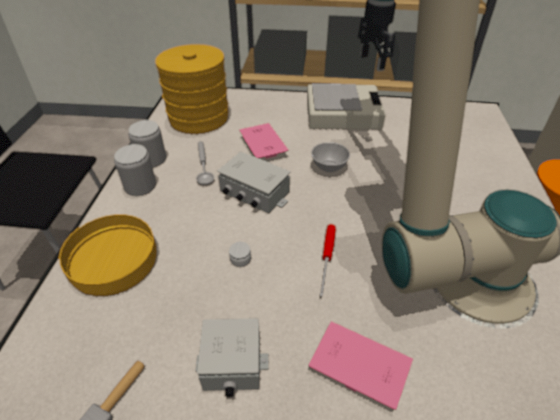

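The top view shows four candidates:
- Grey rectangle at (347,167), with three glands on its left side.
- Grey near-square at (130,182).
- Pink plates at (435,168) and (138,286).

The grey rectangle with three glands is the long box. I'll confirm that in an enlarged crop and measure it.

```bash
cat > h.py <<'E'
import numpy as np,cv2
from workcell import readout, viewer
def ray(n,p):
    c=viewer.calibration(n);K=np.array([[c['fx'],0,c['cx']],[0,c['fy'],c['cy']],[0,0,1]])
    u=cv2.undistortPoints(np.array(p,float).reshape(-1,1,2),K,np.array([c['k1'],0,0,0,0])).reshape(-1,2)
    return c['xyz'],np.c_[u,np.ones(len(u))]@c['orientation'].T
def onz(n,p,z):
    o,d=ray(n,p); return o+d*((z-o[2])/d[:,2])[:,None]
E
python3 - <<'E'
from h import *
im=cv2.imread("pics/top0.png"); x0,y0,x1,y1=300,110,400,220
c=im[y0:y1,x0:x1]
g=cv2.cvtColor(c,cv2.COLOR_BGR2GRAY);hsv=cv2.cvtColor(c,cv2.COLOR_BGR2HSV)
print("cover",c[57,47],"table",c[100,80],c[10,10])
big=cv2.resize(c,None,fx=5,fy=5,interpolation=cv2.INTER_CUBIC)
m=((np.abs(c.astype(int)-np.median(c[50:64,40:54].reshape(-1,3),0)).max(2)<14)*255).astype(np.uint8)
m=cv2.morphologyEx(m,cv2.MORPH_CLOSE,np.ones((5,5)));m=cv2.morphologyEx(m,cv2.MORPH_OPEN,np.ones((7,7)))
k=max(cv2.findContours(m,0,2)[0],key=cv2.contourArea)
R=cv2.minAreaRect(k);b=cv2.boxPoints(R)
cv2.drawContours(big,[((b+.5)*5).astype(int)],0,(0,0,255),1)
P=onz("top",b+[x0,y0],0.072);print(b+[x0,y0],R[2],cv2.contourArea(k)/R[1][0]/R[1][1]);print(P,[np.linalg.norm(P[i]-P[(i+1)%4]) for i in range(4)],P.mean(0))
big2=cv2.resize(cv2.imread("pics/side0.png")[140:220,205:305],None,fx=3,fy=3,interpolation=cv2.INTER_CUBIC)
out=np.zeros((550,800,3),np.uint8);out[:,:500]=big;out[:240,500:]=big2
cv2.imwrite("pics/c1.png",out)
E
```

```text
cover [125 132 136] table [117 127 136] [116 126 134]
[[300.00001526 110.        ]
 [399.         110.        ]
 [399.         218.99998474]
 [300.00001526 218.99998474]] 90.0 0.9630713610066488
[[ 0.6546953  -0.12932443  0.072     ]
 [ 0.65753592 -0.34479534  0.072     ]
 [ 0.42069906 -0.34005247  0.072     ]
 [ 0.41963466 -0.12951276  0.072     ]] [np.float64(0.21548963357479314), np.float64(0.2368843470157456), np.float64(0.21054240224877827), np.float64(0.23506071057356215)] [ 0.53814123 -0.23592125  0.072     ]
```

View pics/c1.png

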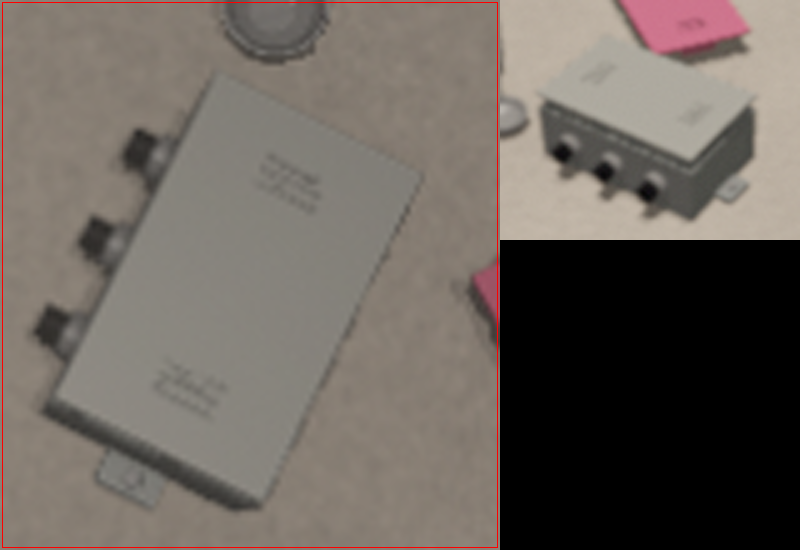

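The crop confirms it: grey, about 8:5, three glands on the left long side, and rib groups near crop (291,185) and (190,387). That puts them at about (358,147) and (338,187) in the picture. The grey-difference mask leaked onto the table, so I'll remask on chroma.

```bash
cat >> h.py <<'E'
def cover(im,x0,y0,x1,y1):
    c=cv2.GaussianBlur(im,(3,3),0)[y0:y1,x0:x1].astype(int)
    m=(((c[...,2]-c[...,0]<15)&(c.sum(2)>330))*255).astype(np.uint8)
    m=cv2.morphologyEx(m,cv2.MORPH_CLOSE,np.ones((5,5)));m=cv2.morphologyEx(m,cv2.MORPH_OPEN,np.ones((9,9)))
    k=max(cv2.findContours(m,0,2)[0],key=cv2.contourArea);R=cv2.minAreaRect(k)
    return cv2.boxPoints(R)+[x0,y0],cv2.contourArea(k)/R[1][0]/R[1][1]
E
python3 - <<'E'
from h import *
np.set_printoptions(precision=4,suppress=True)
im=cv2.imread("pics/top0.png")
eye=np.array([[215,72],[423,178],[262,500],[52,400]])/5+[300,110]-.5
for nm,b in(("mask",cover(im,300,110,392,220)),("eye",(eye,1))):
    P=onz("top",b[0],0.072);print(nm,b,"\n",P[:,:2],[np.linalg.norm(P[i]-P[(i+1)%4]).round(4) for i in range(4)],P.mean(0))
r=np.array([[291,185],[190,387]])/5+[300,110]-.5
A=onz("top",r,0.072);print("ribs",A,np.linalg.norm(A[0]-A[1]),A.mean(0))
s=np.array([[599,73],[695,115]])/3+[205,140]-.5; s[:,0]-=500/3
print("side ribs",onz("side",s,0.072))
E
```

```text
mask (array([[307.8, 190.4],
       [341.6, 122.8],
       [385.2, 144.6],
       [351.4, 212.2]]), 0.8939525304765953) 
 [[ 0.4803 -0.146 ]
 [ 0.6273 -0.219 ]
 [ 0.5806 -0.3129]
 [ 0.4346 -0.2384]] [np.float64(0.1641), np.float64(0.1048), np.float64(0.1639), np.float64(0.1031)] [ 0.5307 -0.229   0.072 ]
eye (array([[342.5, 123.9],
       [384.1, 145.1],
       [351.9, 209.5],
       [309.9, 189.5]]), 1) 
 [[ 0.6249 -0.2209]
 [ 0.5795 -0.3104]
 [ 0.4403 -0.2395]
 [ 0.4823 -0.1504]] [np.float64(0.1004), np.float64(0.1562), np.float64(0.0984), np.float64(0.1591)] [ 0.5318 -0.2303  0.072 ]
ribs [[ 0.5758 -0.2532  0.072 ]
 [ 0.4882 -0.2091  0.072 ]] 0.09800539362422497 [ 0.532  -0.2312  0.072 ]
side ribs [[ 0.5809 -0.2518  0.072 ]
 [ 0.4907 -0.2043  0.072 ]]
```

The mask and the eye-picked corners give 160×100 within about 4 mm, and the rib spacing of 98 mm fits the 100 mm given. The press points are about A (0.5765,-0.2527) and B (0.4875,-0.2075), with the top at 0.072. I'll shut the fingers and travel high.

Request:
{"api": "play_rows", "payload": {
  "moves": [
    [0, -0.2, 0, -0.05, 0],
    [0, -0.4, 0, -0.1, 0],
    [0, -0.6, 0, -0.15, 0],
    [0, -0.8, 0, -0.2, 0],
    [0, -1, 0, -0.25, 0],
    [0, -1, 0, -0.25, 0],
    [0, -1, 0, -0.25, 0]
  ],
  "force": 40
}}

```text
time: 0.8
tcp_pos: [0.4064, -0.3876, 0.2309]
tcp_rot: [[-0.902, -0.001, 0.432], [-0.432, 0.0, -0.902], [0.001, -1.0, -0.001]]
wrist_force: [-0.4, 0.6, 0.1]
width: -0.001
```

Request:
{"api": "play_rows", "payload": {
  "moves": [
    [0, -0.2, 0, -0.05, 0],
    [0, -0.4, 0, -0.1, 0],
    [0, -0.6, 0, -0.15, 0],
    [0, -0.8, 0, -0.2, 0],
    [0, -1, 0, -0.25, 0],
    [0, -1, 0, -0.25, 0],
    [0, -1, 0, -0.25, 0],
    [0, -1, 0, -0.25, 0]
  ]
}}

```text
time: 1.6
tcp_pos: [0.5639, -0.2587, 0.231]
tcp_rot: [[-0.904, -0.001, 0.428], [-0.428, -0.0, -0.904], [0.001, -1.0, -0.0]]
wrist_force: [-1.0, -0.2, -0.1]
width: -0.002
```

Request:
{"api": "play_rows", "payload": {
  "moves": [
    [0, -0.07, 0.2, 0, 0],
    [0, -0.07, 0.4, 0, 0],
    [0, -0.07, 0.55, 0, 0],
    [0, -0.07, 0.65, 0, 0],
    [0, -0.07, 0.68, 0, 0],
    [0, -0.07, 0.68, 0, 0],
    [0, -0.07, 0.68, 0, 0]
  ]
}}

```text
time: 2.3
tcp_pos: [0.5782, -0.2525, 0.0967]
tcp_rot: [[-0.904, 0.002, 0.428], [-0.428, -0.001, -0.904], [-0.001, -1.0, 0.002]]
wrist_force: [-0.2, -0.6, 1.0]
width: -0.004
```

```bash
python3 - <<'E'
from h import *
a=viewer.snapshot("side")[...,::-1][110:230,190:310];b=viewer.snapshot("top")[...,::-1][100:220,300:420]
cv2.imwrite("pics/c2.png",cv2.resize(np.hstack([a,b]),None,fx=3.3,fy=3.3,interpolation=cv2.INTER_CUBIC))
E
```

```text
(no output)
```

View pics/c2.png

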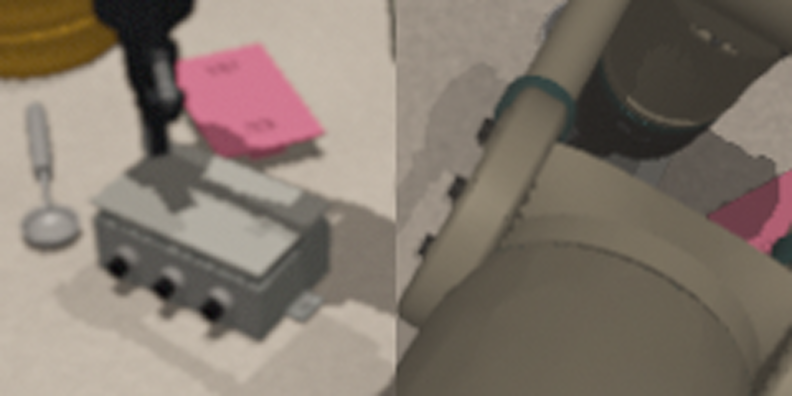

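The side view shows the shut fingertips (crop 155,155, about picture (237,157)) just above the far end, and the pose matches A. Now I'll press gradually.

Request:
{"api": "play_rows", "payload": {
  "moves": [
    [0, 0, 0.06, 0, 0],
    [0, 0, 0.1, 0, 0],
    [0, 0, 0.12, 0, 0],
    [0, 0, 0.13, 0, 0],
    [0, 0, 0.14, 0, 0],
    [0, 0, 0.15, 0, 0],
    [0, 0, 0.16, 0, 0],
    [0, 0, 0.17, 0, 0],
    [0, 0, 0.17, 0, 0]
  ]
}}

```text
time: 3.3
tcp_pos: [0.5782, -0.2513, 0.0622]
tcp_rot: [[-0.903, 0.001, 0.43], [-0.43, -0.0, -0.903], [-0.001, -1.0, 0.001]]
wrist_force: [-1.6, 0.8, 7.4]
width: -0.003
```

Request:
{"api": "play_rows", "payload": {
  "moves": [
    [0, 0, 0.005, 0, 0],
    [0, 0, 0.01, 0, 0],
    [0, 0, 0.015, 0, 0],
    [0, 0, 0.02, 0, 0],
    [0, 0, 0.02, 0, 0]
  ]
}}

```text
time: 3.8
tcp_pos: [0.5783, -0.2514, 0.0618]
tcp_rot: [[-0.903, 0.002, 0.43], [-0.43, -0.001, -0.903], [-0.001, -1.0, 0.002]]
wrist_force: [-5.9, 3.5, 24.3]
width: 0.002
```

It stopped hard at 24 N, near home height. I'll lift and go to B.

Request:
{"api": "play_rows", "payload": {
  "moves": [
    [0, 0, -0.1, 0, 0],
    [0, 0, -0.2, 0, 0],
    [0, 0, -0.2, 0, 0],
    [0, 0.16, -0.2, -0.2, 0],
    [0, 0.31, -0.2, -0.39, 0],
    [0, 0.31, -0.2, -0.395, 0],
    [0, 0.31, -0.2, -0.395, 0],
    [0, 0.31, -0.2, -0.395, 0]
  ]
}}

```text
time: 4.6
tcp_pos: [0.4891, -0.2072, 0.0971]
tcp_rot: [[-0.903, 0.001, 0.429], [-0.429, -0.001, -0.903], [-0.001, -1.0, 0.001]]
wrist_force: [0.8, 0.4, -0.3]
width: -0.0
```

Request:
{"api": "play_rows", "payload": {
  "moves": [
    [0, 0, 0.06, 0, 0],
    [0, 0, 0.1, 0, 0],
    [0, 0, 0.12, 0, 0],
    [0, 0, 0.13, 0, 0],
    [0, 0, 0.14, 0, 0],
    [0, 0, 0.15, 0, 0],
    [0, 0, 0.16, 0, 0],
    [0, 0, 0.17, 0, 0],
    [0, 0, 0.18, 0, 0],
    [0, 0, 0.185, 0, 0],
    [0, 0, 0.19, 0, 0],
    [0, 0, 0.19, 0, 0]
  ]
}}

```text
time: 5.8
tcp_pos: [0.4881, -0.2066, 0.06]
tcp_rot: [[-0.903, 0.0, 0.429], [-0.429, -0.0, -0.903], [-0.0, -1.0, 0.001]]
wrist_force: [-2.0, 0.5, 7.1]
width: -0.001
```

Request:
{"api": "play_rows", "payload": {
  "moves": [
    [0, 0, 0.005, 0, 0],
    [0, 0, 0.01, 0, 0],
    [0, 0, 0.015, 0, 0],
    [0, 0, 0.015, 0, 0]
  ]
}}

```text
time: 6.2
tcp_pos: [0.4882, -0.2067, 0.06]
tcp_rot: [[-0.903, 0.002, 0.43], [-0.43, -0.001, -0.903], [-0.001, -1.0, 0.002]]
wrist_force: [-6.1, 3.2, 26.6]
width: -0.0
```

Request:
{"api": "play_rows", "payload": {
  "moves": [
    [0, 0, -0.1, 0, 0],
    [0, 0, -0.3, 0, 0],
    [0, 0, -0.5, 0, 0],
    [0, 0, -0.7, 0, 0],
    [0, 0.2, -0.7, 0.2, 0],
    [0, 0.4, -0.7, 0.4, 0],
    [0, 0.6, -0.7, 0.6, 0],
    [0, 0.8, -0.7, 0.8, 0],
    [0, 0.9, -0.7, 0.9, 0],
    [0, 0.9, -0.7, 0.9, 0],
    [0, 0.9, -0.7, 0.9, 0]
  ]
}}

```text
time: 7.3
tcp_pos: [0.4019, -0.4477, 0.1955]
tcp_rot: [[-0.904, -0.0, 0.427], [-0.427, 0.001, -0.904], [-0.0, -1.0, -0.001]]
wrist_force: [0.4, -0.1, 0.6]
width: -0.001
```

```bash
python3 - <<'E'
from h import *
np.set_printoptions(precision=4,suppress=True)
s=viewer.snapshot("side")[...,::-1];t=viewer.snapshot("top")[...,::-1]
cv2.imwrite("pics/side3.png",s);cv2.imwrite("pics/top3.png",t)
f=lambda i,x,y:cv2.resize(i[y:y+100,x:x+130],None,fx=3,fy=3,interpolation=cv2.INTER_CUBIC)
s0=cv2.imread("pics/side0.png")
cv2.imwrite("pics/c3.png",np.vstack([np.hstack([f(s0,190,130),f(s,190,130)]),np.hstack([f(t,290,115),f(s,170,310)])]))
t0=cv2.imread("pics/top0.png")
d=lambda a,b,x,y,w,h:np.abs(a[y:y+h,x:x+w].astype(int)-b[y:y+h,x:x+w]).max(2)
for q in((t,t0,95,150,70,65),(s,s0,190,310,90,85)): e=d(*q);print("square diff",e.mean(),(e>25).sum())
E
```

```text
square diff 2.555164835164835 0
square diff 3.0593464052287582 0
```

View pics/c3.png

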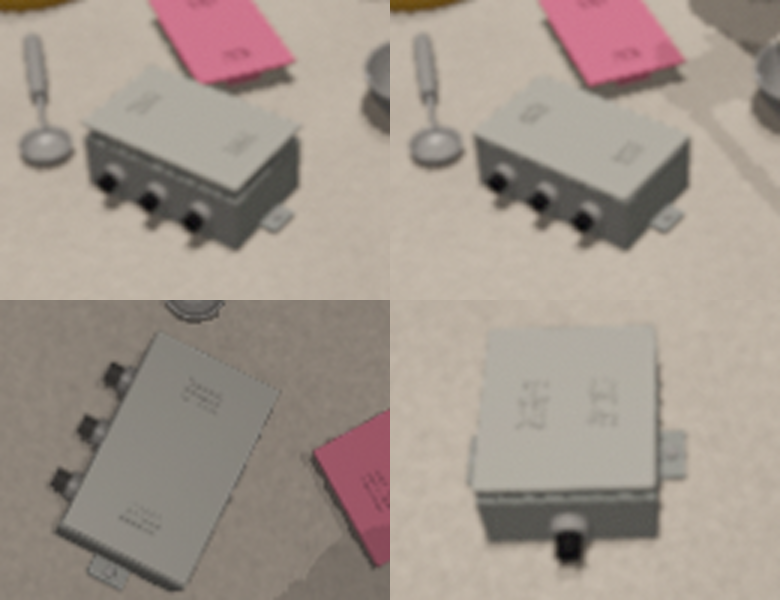

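The dark gap is gone all round the long box, with every corner about 4 px lower (roughly 12 mm). The square box still has its gap. End A stopped 1.8 mm higher than B, possibly on a rib, so I'll go back and check it with one more press.

Request:
{"api": "play_rows", "payload": {
  "moves": [
    [0, -0.2, 0, -0.1, 0],
    [0, -0.4, 0, -0.2, 0],
    [0, -0.6, 0, -0.3, 0],
    [0, -0.8, 0, -0.4, 0],
    [0, -1, 0, -0.51, 0],
    [0, -1, 0, -0.51, 0],
    [0, -1, 0, -0.51, 0]
  ]
}}

```text
time: 8.1
tcp_pos: [0.54, -0.2657, 0.1964]
tcp_rot: [[-0.901, -0.0, 0.434], [-0.434, -0.0, -0.901], [0.0, -1.0, 0.0]]
wrist_force: [-0.9, -0.8, -0.8]
width: -0.001
```

Request:
{"api": "play_rows", "payload": {
  "moves": [
    [0, -0.2, 0, 0, 0],
    [0, -0.2, 0.2, 0, 0],
    [0, -0.2, 0.4, 0, 0],
    [0, -0.2, 0.5, 0, 0],
    [0, -0.2, 0.5, 0, 0],
    [0, -0.2, 0.5, 0, 0]
  ]
}}

```text
time: 8.7
tcp_pos: [0.5754, -0.252, 0.0968]
tcp_rot: [[-0.903, 0.0, 0.429], [-0.429, -0.0, -0.903], [0.0, -1.0, 0.0]]
wrist_force: [-0.2, -0.1, 0.7]
width: -0.001
```

Request:
{"api": "play_rows", "payload": {
  "moves": [
    [0, 0, 0.06, 0, 0],
    [0, 0, 0.12, 0, 0],
    [0, 0, 0.16, 0, 0],
    [0, 0, 0.17, 0, 0],
    [0, 0, 0.18, 0, 0],
    [0, 0, 0.19, 0, 0],
    [0, 0, 0.2, 0, 0],
    [0, 0, 0.205, 0, 0],
    [0, 0, 0.205, 0, 0]
  ]
}}

```text
time: 9.6
tcp_pos: [0.5756, -0.2512, 0.06]
tcp_rot: [[-0.903, 0.001, 0.43], [-0.43, -0.001, -0.903], [-0.001, -1.0, 0.002]]
wrist_force: [-6.0, 3.0, 22.2]
width: 0.002
```

Request:
{"api": "play_rows", "payload": {
  "moves": [
    [0, 0, -0.1, 0, 0],
    [0, 0, -0.3, 0, 0],
    [0, 0, -0.5, 0, 0],
    [0, 0, -0.7, 0, 0],
    [0, 0.2, -0.7, 0.2, 0],
    [0, 0.4, -0.7, 0.3, 0],
    [0, 0.6, -0.7, 0.4, 0],
    [0, 0.8, -0.7, 0.5, 0],
    [0, 0.9, -0.7, 0.6, 0],
    [0, 0.9, -0.7, 0.6, 0],
    [0, 0.9, -0.7, 0.6, 0]
  ]
}}

```text
time: 10.7
tcp_pos: [0.4644, -0.4372, 0.1954]
tcp_rot: [[-0.904, 0.001, 0.428], [-0.428, 0.0, -0.904], [-0.001, -1.0, -0.0]]
wrist_force: [0.2, 0.8, -0.1]
width: 0.001
```

```bash
python3 - <<'E'
from h import *
s=viewer.snapshot("side")[...,::-1]
s3=cv2.imread("pics/side3.png")
f=lambda i,x,y:cv2.resize(i[y:y+80,x:x+100],None,fx=4,fy=4,interpolation=cv2.INTER_CUBIC)
cv2.imwrite("pics/c4.png",np.hstack([f(s3,205,145),f(s,205,145)]))
print(readout.get_obs()['wrist_force'])
E
```

```text
[ 0.5214464  -0.34195505 -0.18133821]
```

View pics/c4.png

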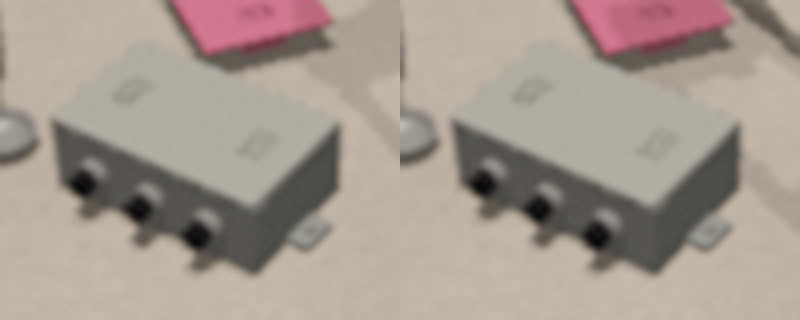

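Both ends now stop hard at 60.0 mm. The side view shows the cover flush with no gap and unchanged after release, and the arm is clear. Handing in.

```bash
python3 -c "
from workcell import r
print(r.hand_in())"
```

```text
the job is handed in; nothing more can be done
None
```

The long grey box's cover is pressed home at both ends, and I've handed the job in; the hand-in gives no verdict. I pressed end A, then end B, then end A again with shut fingers, at about 22–27 N. The arm finished clear of everything at 10.7 s.

- **Long box:** both ends stopped hard at 60.0 mm, the home height. In the side view the gap under the cover is gone all round, and it stayed gone after I lifted off.
- **Square box:** I never went near it. Pictures from before and after the first two presses show no change there beyond image noise, and its cover still stands proud. I didn't compare it again after the last press at A.
- **Disagreements:** my first press at A stopped at 61.8 mm, probably on a thumb rib, and the second press 3 mm away reached 60.0 mm. My first colour mask also leaked onto the table, so I used a different mask and checked it against the corners and ribs picked by eye.

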